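Bring the air-bearing microscope over the watch movement

ROBOT

A 6-joint arm with a two-finger parallel gripper is mounted at the origin on the work surface. World frame = base frame: x ahead of the robot, y to its left, z up, the work surface at z = 0. Lengths are in mm, angles in rad, forces in N, time in s.
With the tool pointing down it reaches from about 350 to 725 mm from the base axis. Payload 6 kg.
Tool frame: the origin (TCP) lies midway between the tips of the shut fingers; the grasp point (between the pads) lies 19 mm behind it; z points along the fingers, y is the line along which they close (so a half turn about z gives the same grasp; the last joint's range is limited). The gripper opens to 85 mm and grips with 20 to 120 N. Pads are 22 mm wide; open, the fingers measure 114 mm over their backs; the gripper's body (76 mm by 85 mm) begins 54 mm behind the grasp point. The pads swing forward as they close: fully open they stand 13 mm farther back than shut.
Start: joints at [-0.891, 0.04, 0.085, 0, -1.615, -0.334], TCP at [203.378, -564.456, 231.261] pointing down, gripper open.
Joint ranges: [-2.56, 2.56], [-1.29, 2.01], [-1.08, 1.49], [-3.29, 1.98], [-2.81, -0.18], [-2.99, 2.99]. Speed limits (rad/s): [2.57, 2.57, 3.01, 3.14, 3.14, 3.14].

INTERFACE

Orientations are given as a unit quaternion [w, x, y, z].
In Python, from cell import arm, viewer, recognise, spot_point gives the robot as it stands.
- The arm moves only by the shell command python3 -m inch 'ROWS' [FORCE]. ROWS is JSON, a list of rows, each a list of 5 numbers: the shift along the tool's x, y, z as a fraction of full scale, then the turn about the tool's z as a fraction of full scale, then the opening, from 0 (shut) to 1 (fully open). In form: [[tx, ty, tz, spin, claw], ...]. A call has 1 to 20 rows; each row shifts and turns the commanded pose from where the row before left it, along the tool's axes as they then stand; what a row does not reach is not made up. Full scale, the value 1, is 80 mm for a shift and 2 rad for a turn. A row lasts 1/12 s, in which the tool goes at most 41.7 mm and 7.16 degrees, less where a joint would pass 70% of its speed; a pose out of reach is approached as far as the arm can. A call with a number of a shift or a turn outside -1 to 1 is refused whole. A call with a gripper value outside its range is refused whole. The fingers move at their own pace and stop on an object; FORCE is the grip in N (left out, the last holds). Time passes only in rows, so rows that do not move let the fingers close. It gives the time, the measured TCP pose, the force, the opening and the grip force at its end, in the units of the state.
- arm.observe(): the state, without advancing time (a new reading comes with each control period).
- viewer.get_image(name): name is "scene" or "top" or "wrist"; returns a dict with "image" (400x640x3 uint8, red, green, blue), "range_z" (400x640 float32, mm along the optical axis (not along the pixel's ray), 0 where there is no reading), "fx", "fy", "cx", "cy" (pixels), "k1" (the pictures are not rectified: a ray, as slopes to the right and down, at radius r is drawn at 1 + k1 r^2 times it, then the intrinsics apply), "R" (3x3) and "t" (3): a world point X has camera coordinates R X + t; the wrist camera has in their place "tool_from_camera" (4x4, takes a point from camera to tool coordinates, whose origin is the TCP and whose axes are the flange's). Camera axes: x right, y down, z forward; pixel columns grow to the right and rows downward; lengths in mm; the calibration is good to about 2 mm. A picture is of the moment at which its call begins: read the wrist's pose just before it.
- arm.hand_in(): hands the job in; it is judged then, once.
Trained networks look in a picture, given as the dict that the camera call returned (one of the last four; its "shot" number tells which), for a name from the list of things; names that differ only in an ending like _2 or _b are one class to them, and where a whole thing is asked for, a point or a joint stands for the part that bears it (a point fixed in the world has none). Each returns a list of dicts, best first, with "conf" (0 to 1); they miss things now and then, are a little off and sometimes report something else, mostly with a low value. They report only what shows in the picture. A call takes as long as a camera call. They do not tell look-alikes from the thing itself.
- recognise(picture, target): "at" ([x, y, z] in mm, in world coordinates, good to about 4 mm: the middle of the surface that is visible of it).
- spot_point(picture, target): "at" ([x, y, z] in mm, in world coordinates, good to about 4 mm: a listed point, or the origin of a listed thing).
The state is a dict: "time_s": time; "joint_pos": joint angles; "dq": joint speeds; "effort": joint torques, N m; "ee_pos": TCP position; "tcp_rot": TCP orientation; "ft_force": force on the tool from outside, world axes, zero at the start; "torque": the same for the moment, N m; "grip_width": finger opening in mm; "gripper_force": force on a finger pad.
Only numpy, scipy, OpenCV 4.12 (cv2) and the standard library are available. Lean on these libraries where they do the work, as an engineer would, in place of code of your own. Each camera call takes 0.05 s, during which the arm holds its last target. There are 200 camera calls.

TASK

Push the inspection microscope along its air-bearing track until its lens stands over the watch movement in the round steel holder, and brake it by hand so that it comes to a standstill there, then take the hand away. It is heavy and floats almost without friction: push and brake it only on the blue sprung buffers at its two ends, gently and without knocks, touch neither the grey saddle nor the microscope, and do not let it run into either red end stop. Leave the holder and the other things on the bench where they are.

Things in the scene. Friction and masses are not known exactly. Their poses are not given: they have to be found in the camera images.
- rail: Fixed track stand, aluminium base 700 x 110 with two steel air-bearing guideways. Origin on the bench under the middle of the track; own y is the direction of travel (to the robot's left), own x points away from the robot. Position and yaw vary. Base covers own x -52 to +60; the bench is free nearer than that. Red end stops: x +21 to +55, beyond y +-300, top at 68
- carriage (a joint): Travel of the carriage along the track's +y, m: 0 = against the -y stop, 0.46 = against the +y stop; lens and saddle middle are at own y = q - 0.23 of rail. Moving mass nominally 3.0 kg (0.6 to 1.5 times that), drag 0.3 N per m/s, dry friction 0.004 N: pushed off at 50 mm/s it runs on for 200 mm and more. At rest at the start near the -y end; the movement is farther along +y
- saddle: Grey saddle on the track; axes as rail, origin below its middle in the bench plane. 140 long (own y +-70), own x -95 to +65, heights 35 to 77; its near part (x -95 to -57) is an apron down to height 12. A blue buffer stands 22 proud of each end. Too long and wide to grasp; not to be touched
- buffer_rear: Blue sprung buffer at the saddle's -y end, to push towards +y. Axes as the saddle; origin on the saddle's origin when relaxed. A cap across x -93 to +11, heights 37 to 73 (20 to 73 where x is below -57), outer face flat at own y -92. Yields 20 along y into the saddle against a spring of 80 N/m with hardly any damping; push at x about -75, heights 40 to 70
- buffer_front: The same buffer at the saddle's +y end, to brake on: outer face flat at own y +92 from its origin, spring 80 N/m, stroke 20. Origin on the saddle's origin when relaxed. With the moving mass it makes a springy bounce of about 1.2 s period: a hand held still here throws the carriage back at nearly the speed it came, a hand that yields brakes it
- microscope: Video microscope fixed on the saddle, same origin and axes. Black control cover over the whole saddle top (heights 77 to 86), column of 25 diameter at own x +36 with a foot of 52 diameter, focus block with knobs (x +13 to +59, y +-46, heights 205 to 265), column top at 284, arm and vertical white camera with lens and ring light (66 diameter) at x +145, heights 111 to 291. Not to be touched
- lens (a point): Centre of the lens opening under the ring light, 111 above the bench; own x +145, y 0 of the saddle. It moves only with the carriage
- movement (a point): Centre of the watch movement (brass, 31 diameter) on top of its holder, 36 above the bench. It stands on the line along which the lens travels
- holder: Round steel movement holder with two brass jaws, base 68 diameter, 38 high, 0.4 kg, loose; origin at the centre of its underside. Stands on the bench beyond the track, under the lens's path, somewhere in the +y half of the track
- dome: Glass dome, 100 diameter, 132 high, loose bystander, origin at the centre of its underside
- drivers: Green round stand with screwdrivers, 90 diameter, 112 high, loose bystander, origin at the centre of its underside
- oilcups: Black bar with four coloured oil cups, 50 x 120 x 24, loose bystander, origin at the centre of its underside
- parts_tray: White parts tray with compartments, 110 x 150 x 22, loose bystander, origin at the centre of its underside
- blower: Red rubber dust blower standing upright, 58 diameter, 95 high, loose bystander, origin at the centre of its underside
- bottle: Amber bottle, 56 diameter, 120 high, loose bystander, origin at the centre of its underside
Mind the look-alikes: they are no part of the job. There is more than one size of the holder; the one meant has the size given above.

How it is judged (in metres and radians):
On the way:
1. the microscope stands still with its lens over the movement (within 10 mm) for one second (horizontal distance between lens and movement below 0.01 m and velocity of joint carriage between -0.006 and 0.006 m/s), for 1 s.
At the end, for the whole second after the job is handed in: The lens stands within 10 mm (horizontally) of the centre of the watch movement, the carriage moves at less than 6 mm/s, and the hand is off it (all of step 1); the robot touches nothing.
It fails at once if the carriage runs into an end stop (value of joint carriage above 0.458 m or value of joint carriage below 0.002 m).
It fails at once if the carriage runs faster than 0.3 m/s (velocity of joint carriage above 0.3 m/s or velocity of joint carriage below -0.3 m/s).
It fails at once if a buffer is knocked or pushed with more than 8 N (contact force between anything else and buffer_rear above 8 N or contact force between anything else and buffer_front above 8 N).
It fails at once if the robot touches the saddle or the microscope (contact force between anything else and saddle above 1 N or contact force between anything else and microscope above 1 N).
It fails at once if the movement holder or another thing on the bench is moved by more than 10 mm (distance of any of holder, dome, drivers, oilcups, parts_tray, blower, bottle from where it was at the start of the episode above 0.01 m).
It also fails if it takes over 35 s, if anything falls off the work surface, if the arm or the gripper's body presses on something with over 40 N, if the wrist force passes 120 N, or if a joint passes its speed limit or range.

## Working session

There is one attempt and no reset: what is moved stays moved. The work goes in short steps, Python scripts to look and compute and a shell command to move; the robot and the scene stay as the last step left them, time stands still between calls to the robot, and variables do not carry over. Pictures are saved under pics/ and viewed, at most 10 in all, crops included, and the job is handed in when it is done.

```bash
mkdir -p pics
python3 - <<'E'
from cell import arm, viewer, recognise, spot_point
import cv2,numpy as np
s=arm.observe(); print(s['time_s'],s['ee_pos'],s['tcp_rot'],s['grip_width'])
for n in ("top","scene"):
    p=viewer.get_image(n); cv2.imwrite(f"pics/{n}0.png",p["image"][:,:,::-1])
    for k in ("rail","saddle","buffer_rear","buffer_front","lens","movement","holder"):
        print(n,k,[(np.round(d["at"]).tolist(),round(d["conf"],2)) for d in spot_point(p,k)[:3]])
print(arm.observe()['time_s'])
E
```

```text
0.0 [ 203.34116976 -564.15053417  230.27826438] [-1.97016330e-04 -1.72039526e-01  9.85089661e-01  8.50395642e-04] 85.55454458866046
top rail [([548.0, 2.0, -0.0], 0.65)]
top saddle []
top buffer_rear []
top buffer_front []
top lens [([698.0, 367.0, 3.0], 0.27)]
top movement [([756.0, 208.0, 30.0], 0.69), ([696.0, 98.0, 33.0], 0.62), ([679.0, -21.0, 26.0], 0.48)]
top holder [([692.0, 92.0, 2.0], 0.72), ([754.0, 203.0, -2.0], 0.67), ([682.0, -23.0, 2.0], 0.53)]
scene rail [([548.0, -0.0, -1.0], 0.88)]
scene saddle [([547.0, -148.0, -0.0], 0.86)]
scene buffer_rear []
scene buffer_front [([547.0, -149.0, -2.0], 0.51), ([550.0, -1.0, 4.0], 0.29)]
scene lens []
scene movement [([677.0, -18.0, 24.0], 0.81), ([695.0, 96.0, 37.0], 0.69), ([757.0, 205.0, 28.0], 0.58)]
scene holder [([691.0, 94.0, -1.0], 0.85), ([756.0, 205.0, -2.0], 0.68), ([686.0, -24.0, -1.0], 0.51)]
0.8
```

View pics/top0.png

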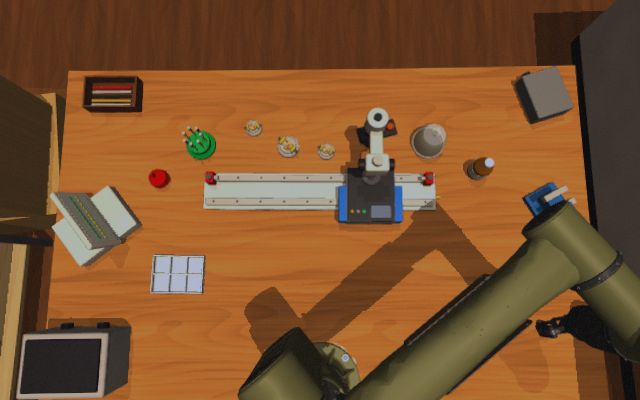

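View pics/scene0.png

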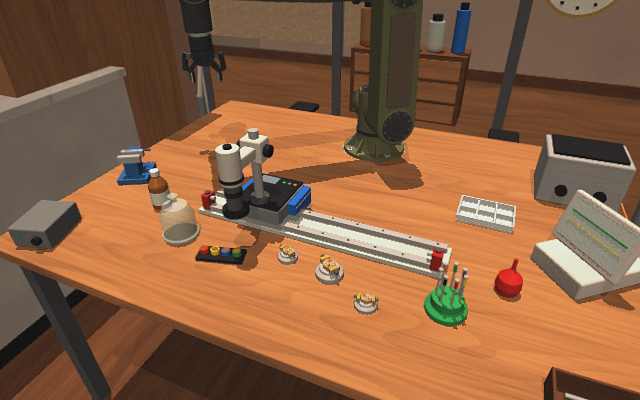

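The top view shows the saddle at about (370,200), with its rear buffer on the right. The three holders are at (326,151), (288,146) and (253,128), and the red stops at (210,178) and (428,178). The middle holder is both the largest and on the lens line. Next I'll measure more precisely and get the arm moving.

```bash
cat > h.py <<'E'
from cell import arm, viewer
import cv2,numpy as np
def cloud(p):
    z=p["range_z"].astype(float); v,u=np.mgrid[:400,:640]
    xd=(u-p["cx"])/p["fx"]; yd=(v-p["cy"])/p["fy"]
    x,y=xd.copy(),yd.copy()
    for _ in range(6):
        f=1+p["k1"]*(x*x+y*y); x,y=xd/f,yd/f
    C=np.stack([x*z,y*z,z],-1)
    W=(C-np.array(p["t"]))@np.array(p["R"]); W[z==0]=np.nan
    return W
def box(W,lo,hi): 
    with np.errstate(invalid='ignore'): return np.all((W>lo)&(W<hi),-1)
def mid(P): return (np.percentile(P,3,0)+np.percentile(P,97,0))/2
E
python3 - <<'E'
from h import *
np.set_printoptions(precision=1,suppress=True)
for n in("top","scene"):
    p=viewer.get_image(n);W=cloud(p);I=p["image"].astype(int);R,G,B=I[...,0],I[...,1],I[...,2]
    red=(R>110)&(G<60)&(B<60)
    for s in(-1,1):
        m=red&box(W,[540,min(s*260,s*380),40],[640,max(s*260,s*380),80])&(W[...,2]>62)
        print(n,"stop",m.sum(),mid(W[m]),np.median(W[m],0))
    for c in((692,94),(756,205),(681,-22)):
        for lo,hi in((3,60),(25,60)):
            m=box(W,[c[0]-45,c[1]-45,lo],[c[0]+45,c[1]+45,hi]);P=W[m]
            (cc,r)=cv2.minEnclosingCircle(P[:,:2].astype(np.float32)); print(n,c,lo,m.sum(),np.array(cc),r,mid(P),np.ptp(P,0))
    m=box(W,[640,-230,270],[760,-80,310]);P=W[m];print(n,"cam",m.sum(),mid(P),np.ptp(P,0))
    blue=(B>120)&(R<80)
    for lo,hi in((-260,-210),(-90,-30)):
        m=blue&box(W,[440,lo,25],[570,hi,80]);P=W[m];print(n,"blue",m.sum(),np.nanmin(P,0) if len(P) else 0,np.nanmax(P,0) if len(P) else 0)
E
```

```text
top stop 24 [ 579.5 -320.9   65. ] [ 575.5 -318.9   63.2]
top stop 19 [587.  323.   66.1] [580.2 321.6  64.1]
top (692, 94) 3 428 [694.7  90.9] 58.592342376708984 [694.6  95.   22.2] [85.9 87.2 41.1]
top (692, 94) 25 173 [691.   96.9] 35.94447326660156 [691.5  96.5  34. ] [48.6 55.7 19.1]
top (756, 205) 3 288 [755.8 206. ] 56.695674896240234 [754.5 204.6  17.4] [87.4 88.2 32.3]
top (756, 205) 25 64 [753.1 205.2] 24.705984115600586 [752.2 204.2  29.2] [25.6 49.  10.3]
top (681, -22) 3 288 [679.7 -22.2] 61.01534652709961 [679.7 -22.   17.1] [89.7 87.2 31.4]
top (681, -22) 25 65 [675.2 -21.9] 23.215030670166016 [676.5 -21.8  29.1] [28.5 42.5  9.4]
top cam 405 [ 689.  -149.1  283.4] [56.3 54.4 25.4]
top blue 243 [ 451.6 -238.4   66. ] [ 555.  -217.3   79.5]
top blue 243 [455.6 -77.6  62.7] [555.6 -57.7  79.2]
scene stop 3 [ 591.1 -318.3   63.3] [ 592.4 -321.1   62.7]
scene stop 5 [595.5 330.3  63.1] [598.7 331.5  62.7]
scene (692, 94) 3 589 [692.5 104.4] 41.90961456298828 [703.   99.4  21.3] [67.9 73.5 36.5]
scene (692, 94) 25 240 [697.4  97.6] 38.09772872924805 [698.3  98.3  32.2] [49.2 59.2 14.4]
scene (756, 205) 3 408 [759.2 206.7] 26.865293502807617 [764.7 207.3  16.2] [42.2 52.7 26.8]
scene (756, 205) 25 100 [759.7 205.5] 23.926164627075195 [758.  206.7  26.9] [23.7 47.7  4.8]
scene (681, -22) 3 279 [682.4 -18.7] 26.74368667602539 [687.  -17.5  16.3] [51.2 49.1 25.8]
scene (681, -22) 25 74 [684.1 -16.9] 23.953161239624023 [682.  -19.6  26.8] [30.  44.6  4.1]
scene cam 330 [ 697.5 -145.8  280.9] [53.6 54.9 21.5]
scene blue 44 [ 479.4 -238.5   69.4] [ 541.6 -222.8   74.7]
scene blue 167 [458.7 -78.1  65.6] [561.  -54.2  74.1]
```

```bash
python3 -m inch '[[0,0,0,0.06,0],[0,0,0,0.06,0],[0,0,0,0.053,0]]'
```

```text
time_s: 1.15
ee_pos: [203.4, -564.5, 231.3]
tcp_rot: [-0.0, 0.003, 1.0, 0.0]
ft_force: [0.4, 0.0, 0.0]
grip_width: 51.4
gripper_force: 0.0
```

```bash
python3 -m inch '[[-0.282,0.296,0.1,0,0],[-0.282,0.296,0.1,0,0],[-0.282,0.296,0.19,0,0],[-0.282,0.296,0.19,0,0],[-0.282,0.296,0.19,0,0],[-0.282,0.296,0.19,0,0],[-0.282,0.296,0.19,0,0],[-0.282,0.296,0.19,0,0],[-0.282,0.296,0.28,0,0],[-0.282,0.296,0.28,0,0],[-0.282,0.296,0.19,0,0],[-0.282,0.296,0.19,0,0],[0,0,0,0,0],[0,0,0,0,0]]'
python3 - <<'E'
from h import *
s=arm.observe();print(s['ee_pos'],s['grip_width'])
p=viewer.get_image("wrist");cv2.imwrite("pics/w1.png",p["image"][:,:,::-1])
p=viewer.get_image("top");cv2.imwrite("pics/t1.png",cv2.resize(p["image"][130:260,300:480,::-1],None,fx=4,fy=4))
E
```

```text
time_s: 2.32
ee_pos: [474.4, -279.0, 47.7]
tcp_rot: [-0.001, -0.001, 1.0, 0.0]
ft_force: [-0.3, -0.2, 0.5]
grip_width: -0.3
gripper_force: 0.0
[ 474.36477392 -279.01755268   47.73031436] -0.2799041024184388
```

View pics/w1.png

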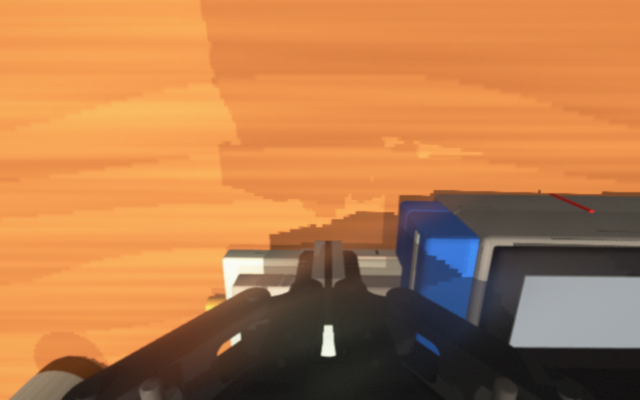

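View pics/t1.png

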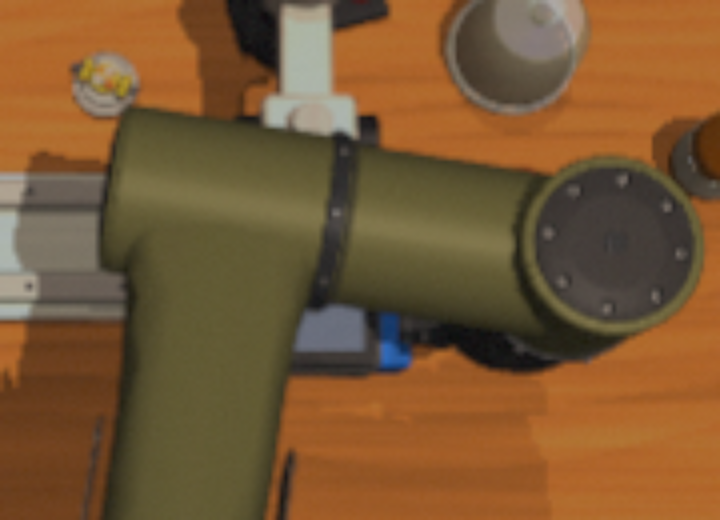

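The wrist view shows the shut fingers at about (330,260), clear of the blue rear buffer, which starts at about (400,230). The top view shows the forearm lying above the saddle, so I'll check clearance to the microscope before pushing.

Run:
```python
from h import *
np.set_printoptions(precision=0,suppress=True)
p=viewer.get_image("top");W=cloud(p)
for v in (160,170,180,190,200,210):
    print(v,[tuple(np.round(W[v,u]).astype(int)) if np.isfinite(W[v,u,0]) else None for u in (330,345,360,375,390,410,425,440,452,465)])
p=viewer.get_image("scene");W=cloud(p)
m=box(W,[380,-420,90],[560,100,420]);P=W[m]
for lo in range(-400,100,50):
    Q=P[(P[:,1]>=lo)&(P[:,1]<lo+50)]
    if len(Q): print(lo,len(Q),"zmin",Q[:,2].min(),"x",Q[:,0].min(),Q[:,0].max(),"zmax",Q[:,2].max())
```

```text
160 [(np.int64(547), np.int64(-29), np.int64(428)), (np.int64(548), np.int64(-61), np.int64(424)), (np.int64(589), np.int64(-107), np.int64(250)), (np.int64(581), np.int64(-142), np.int64(283)), (np.int64(589), np.int64(-183), np.int64(249)), (np.int64(648), np.int64(-280), np.int64(-1)), (np.int64(648), np.int64(-326), np.int64(0)), (np.int64(647), np.int64(-372), np.int64(-1)), (np.int64(647), np.int64(-408), np.int64(0)), (np.int64(646), np.int64(-447), np.int64(1))]
170 [(np.int64(523), np.int64(-29), np.int64(440)), (np.int64(523), np.int64(-61), np.int64(439)), (np.int64(522), np.int64(-92), np.int64(443)), (np.int64(523), np.int64(-124), np.int64(435)), (np.int64(524), np.int64(-157), np.int64(429)), (np.int64(526), np.int64(-202), np.int64(419)), (np.int64(617), np.int64(-325), np.int64(-3)), (np.int64(616), np.int64(-370), np.int64(0)), (np.int64(518), np.int64(-282), np.int64(452)), (np.int64(615), np.int64(-446), np.int64(0))]
180 [(np.int64(501), np.int64(-29), np.int64(440)), (np.int64(500), np.int64(-60), np.int64(443)), (np.int64(501), np.int64(-92), np.int64(439)), (n
[... 1732 characters left out ...]
.int64(434), np.int64(-303), np.int64(455))]
-350 162 zmin 185.82867356749745 x 491.62137833238603 519.3358520092031 zmax 419.0917047438275
-300 1407 zmin 91.5847044234554 x 452.7903710413536 526.3798905177327 zmax 419.6321893705741
-250 988 zmin 97.60169566195347 x 446.48873926489466 535.5330249291396 zmax 419.99537267072407
-200 338 zmin 354.34623485301034 x 512.9797862627943 549.5372581778801 zmax 419.9484949483698
-150 436 zmin 93.67203826856752 x 513.1599236677918 559.9607624896274 zmax 419.8937054538603
-100 404 zmin 353.066540344484 x 529.9087264491045 559.9995221077455 zmax 419.97427640597334
-50 712 zmin 350.39858996012225 x 380.2977879590377 559.975967554296 zmax 419.98320682974236
```

The arm's underside is at about 350, above the 291 mm microscope, so it clears. I'll push off with the hand at a constant 35 mm/s; the sprung mass then leaves at about twice that.

```bash
cat >> h.py <<'E'
def lens(n="scene"):
    """y travel of the microscope camera head since the start, with time"""
    t=arm.observe()["time_s"]; W=cloud(viewer.get_image(n))
    P=W[box(W,[640,-230,268],[760,250,310])]
    return t, mid(P)[1]-(-145.8 if n=="scene" else -149.1), len(P)
def track(k=3,n="scene"):
    for _ in range(k): print(n,"t %.2f travel %.1f n %d (goal 244.5)"%lens(n))
    s=arm.observe(); print("t %.2f"%s["time_s"],"tcp",np.round(s["ee_pos"],1),"F",np.round(s["ft_force"],2))
E
python3 -m inch '[[0,0.08,-0.04,0,0],[0,0.08,-0.035,0,0],[0,0.036,0,0,0],[0,0.036,0,0,0],[0,0.036,0,0,0],[0,0.036,0,0,0],[0,0.036,0,0,0],[0,0.036,0,0,0],[0,0.036,0,0,0],[0,0.036,0,0,0],[0,0.036,0,0,0],[0,0.036,0,0,0],[0,0.036,0,0,0],[0,0.036,0,0,0],[0,0.036,0,0,0],[0,0.036,0,0,0],[0,0.036,0,0,0],[0,0.036,0,0,0],[0,0.036,0,0,0]]'; python3 -c "
from h import *
track(4)"
```

```text
time_s: 4.1
ee_pos: [474.1, -218.2, 54.9]
tcp_rot: [-0.0, 0.0, 1.0, 0.0]
ft_force: [0.5, 0.2, -0.4]
grip_width: -0.2
gripper_force: 0.0
scene t 4.10 travel 41.9 n 361 (goal 244.5)
scene t 4.15 travel 45.0 n 361 (goal 244.5)
scene t 4.20 travel 48.2 n 366 (goal 244.5)
scene t 4.25 travel 51.4 n 366 (goal 244.5)
t 4.30 tcp [ 474.2 -218.5   54.9] F [-0.33 -0.26 -0.22]
```

```bash
python3 -m inch '[[0.4,0,0,0,0],[0.4,0.1,0,0,0],[0,0.5,0,0,0],[0,0.5,0,0,0],[0,0.5,0,0,0],[0,0.5,0,0,0],[0,0.5,0,0,0],[0,0.5,0,0,0],[0,0.5,0,0,0],[0,0.5,0,0,0],[0,0.5,0,0,0],[0,0.5,0,0,0],[-0.4,0,0,0,0],[-0.4,0,0,0,0]]'; python3 -c "
from h import *
track(3);track(1,'top')"
```

```text
time_s: 5.47
ee_pos: [474.2, 193.4, 55.4]
tcp_rot: [0.001, -0.004, 1.0, 0.001]
ft_force: [0.2, 0.4, 1.9]
grip_width: 0.0
gripper_force: 0.0
scene t 5.47 travel 124.8 n 396 (goal 244.5)
scene t 5.52 travel 127.2 n 395 (goal 244.5)
scene t 5.57 travel 130.3 n 386 (goal 244.5)
t 5.62 tcp [474.8 189.3  53.3] F [ 0.27  0.71 -0.51]
top t 5.62 travel 132.6 n 372 (goal 244.5)
t 5.67 tcp [474.2 189.1  53.9] F [-0.02 -0.83  0.25]
```

```bash
python3 -m inch '[[0,-0.1,0,0,0],[0,-0.1,0,0,0],[0,-0.1,0,0,0],[0,0,0,0,0],[0,0,0,0,0],[0,0,0,0,0],[0,0,0,0,0],[0,0,0,0,0],[0,0,0,0,0]]'; python3 -c "
from h import *
track(3)"
```

```text
time_s: 6.42
ee_pos: [474.2, 165.6, 54.9]
tcp_rot: [-0.0, -0.0, 1.0, 0.0]
ft_force: [-0.3, -0.4, -0.2]
grip_width: -0.1
gripper_force: 0.0
scene t 6.42 travel 176.2 n 412 (goal 244.5)
scene t 6.47 travel 178.9 n 406 (goal 244.5)
scene t 6.52 travel 181.6 n 416 (goal 244.5)
t 6.57 tcp [474.2 165.5  54.8] F [-0.29 -0.03 -0.03]
```

```bash
python3 -m inch '[[0,0,0,0,0],[0,0.0255,0,0,0],[0,0.0255,0,0,0],[0,0.0255,0,0,0],[0,0.0255,0,0,0],[0,0.0255,0,0,0],[0,0.0255,0,0,0],[0,0.0255,0,0,0],[0,0.0255,0,0,0],[0,0.0255,0,0,0],[0,0.0255,0,0,0],[0,0.0255,0,0,0],[0,0.0255,0,0,0],[0,0.0255,0,0,0],[0,0.0255,0,0,0],[0,0.0255,0,0,0],[0,0.0255,0,0,0],[0,0.0255,0,0,0],[0,0.0255,0,0,0],[0,0.0255,0,0,0]]'; python3 -c "
from h import *
track(4)"
```

```text
time_s: 8.23
ee_pos: [474.2, 204.3, 54.9]
tcp_rot: [-0.0, 0.0, 1.0, -0.0]
ft_force: [-0.2, 0.2, 0.0]
grip_width: -0.0
gripper_force: 0.0
scene t 8.23 travel 239.3 n 440 (goal 244.5)
scene t 8.28 travel 239.5 n 440 (goal 244.5)
scene t 8.33 travel 239.6 n 437 (goal 244.5)
scene t 8.38 travel 239.7 n 441 (goal 244.5)
t 8.43 tcp [474.2 204.2  54.9] F [-0.03 -0.32 -0.24]
```

It has nearly stopped, creeping forward at about 2 mm/s. I'll take the hand away and check.

```bash
python3 -m inch '[[0,0.2,0,0,0],[0,0.3,0,0,0],[0.3,0.3,0,0,0],[0.3,0.1,0,0,0],[0.2,0,0,0,0],[0,0,0,0,0],[0,0,0,0,0],[0,0,0,0,0],[0,0,0,0,0],[0,0,0,0,0],[0,0,0,0,0],[0,0,0,0,0],[0,0,0,0,0],[0,0,0,0,0],[0,0,0,0,0],[0,0,0,0,0]]'
python3 - <<'E'
from h import *
from cell import spot_point
track(3);track(2,'top')
for n in("top","scene"):
    p=viewer.get_image(n);W=cloud(p);cv2.imwrite(f"pics/{n}9.png",cv2.resize(p["image"][(90 if n=="top" else 150):(240 if n=="top" else 330),(220 if n=="top" else 230):(400 if n=="top" else 430),::-1],None,fx=3,fy=3))
    for k in("lens","movement","holder","saddle"):print(n,k,[(np.round(d["at"],1).tolist(),round(d["conf"],2)) for d in spot_point(p,k)[:3]])
    if n=="scene":
        P=W[box(W,[650,50,25],[740,140,60])];print("holder",mid(P),len(P))
E
```

```text
time_s: 9.77
ee_pos: [410.3, 276.2, 54.9]
tcp_rot: [-0.0, 0.0, 1.0, 0.0]
ft_force: [-1.0, -0.2, 0.6]
grip_width: 0.1
gripper_force: 0.0
scene t 9.77 travel 241.2 n 439 (goal 244.5)
scene t 9.82 travel 241.4 n 438 (goal 244.5)
scene t 9.87 travel 241.4 n 437 (goal 244.5)
t 9.92 tcp [410.3 276.2  54.9] F [ 0.14  1.21 -0.03]
top t 9.92 travel 240.9 n 389 (goal 244.5)
top t 9.97 travel 241.5 n 393 (goal 244.5)
t 10.02 tcp [410.3 276.2  54.9] F [-0.27 -0.71 -0.64]
top lens [([693.6, 93.9, 114.6], 0.65), ([743.0, -174.3, -0.1], 0.62)]
top movement [([680.0, -18.3, 25.6], 0.8), ([304.9, 420.5, -1.4], 0.48), ([755.1, 208.7, 26.0], 0.47)]
top holder [([683.2, -21.1, -2.1], 0.77), ([753.9, 203.0, -2.4], 0.48), ([693.0, 92.1, 4.2], 0.44)]
top saddle []
scene lens [([694.2, 89.3, 110.5], 0.73)]
scene movement [([756.1, 210.2, 26.5], 0.96), ([680.6, -18.2, 25.3], 0.63), ([691.2, 94.9, 37.1], 0.58)]
scene holder [([692.4, 94.9, 0.4], 0.94), ([757.6, 203.1, -1.4], 0.59)]
scene saddle [([552.1, 93.6, -1.0], 0.92)]
holder [697.63596715  98.23517566  32.44278889] 238
```

View pics/scene9.png

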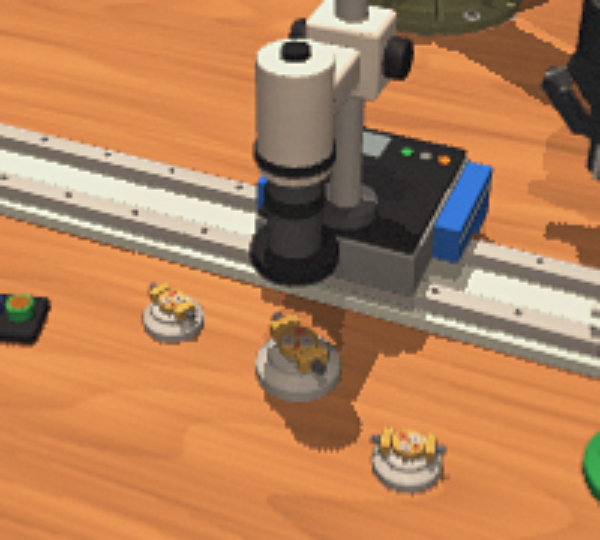

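The picture shows the lens (295,265) standing directly above the large holder (297,355), with the hand clear. The error is about 3 mm and the carriage is still creeping slightly towards the goal. I'll let it stand a moment, then hand in.

```bash
python3 -m inch '[[0,0,0,0,0],[0,0,0,0,0],[0,0,0,0,0],[0,0,0,0,0],[0,0,0,0,0],[0,0,0,0,0],[0,0,0,0,0],[0,0,0,0,0],[0,0,0,0,0],[0,0,0,0,0],[0,0,0,0,0],[0,0,0,0,0],[0,0,0,0,0],[0,0,0,0,0]]'; python3 -c "
from h import *
track(2);print(arm.hand_in())"
```

```text
time_s: 11.68
ee_pos: [410.3, 276.2, 54.9]
tcp_rot: [-0.0, 0.0, 1.0, 0.0]
ft_force: [0.0, -0.2, 0.6]
grip_width: 0.2
gripper_force: 0.0
scene t 11.68 travel 241.5 n 437 (goal 244.5)
scene t 11.73 travel 241.9 n 442 (goal 244.5)
t 11.78 tcp [410.3 276.2  54.9] F [-0.37  0.18  0.36]
the job is handed in; nothing more can be done
None
```

The microscope has come to rest with its lens about 3 mm from the centre of the watch movement by camera measurement, the hand is clear, and I handed the job in at 11.8 s; no verdict was shown.

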